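# Click the station marker into place on a tool-loading rack

## Task

Push the black sliding marker along its rail until its spring pin clicks down into the notch beside the red block with the one large socket, the place where the next tool holder goes. Push it gently with the fingers only - do not grip the marker - take the fingers away afterwards, and leave the loose tool holder, nut and wrench where they are.

Things in the scene. Friction and masses are not known exactly. Their poses are not given: they have to be found in the camera images.
- rack: Fixed tool-loading rack: aluminium base plate, 8 mm thick, 350 mm along y, reaching in x from -40 to +145 mm; origin on the bench under the middle of the rail, z up; position and yaw vary. A steel rail lies on it along y; three red socket blocks stand on the +x side of the rail, one beside each notch.
- rail_mid (a point): Middle of the rail's top, 36 mm above the bench, axes as the rack's. The rail is level, 30 mm wide, 320 mm long along y. Across its top run three V notches, 14 mm wide at the mouth and 7 mm deep, at y = -90, 0 and +90 mm. Dark end stops, no higher than the rail, at y = -164 and +164 mm.
- marker: Black marker slide. Origin at its middle on the level of the rail's top; axes as the rack's. Main block 48 mm across the rail (x), 44 mm along it (y), 2 to 38 mm above the origin. Its flat ends at y = -22 and +22 mm are the faces to push, right above the rail. A 10 mm wide stub pointer near the top projects to x = +42 mm; skirts hang beside the rail. It starts between the notches at y = 0 and +90 mm.
- marker_mid (a point): Middle of the marker's main block (20 mm above its origin). The marker only slides along the rail, 130 mm either way of its middle, cannot come off, and stays where left (1.5 N friction). From 7 mm off a notch's middle its spring pin sinks and the push force fades; from about 4 mm the pin snaps in, pulling it to the middle with no push left. About 8 N pushes it out again, either way.
- pin_cap (a point): Top of the upright steel pin, 12 mm diameter, that sticks out of the middle of the marker's top. On the plain rail it stands 51 mm above the marker's origin (87 mm above the bench, 13 mm proud of the marker); in a notch it is about 5 mm lower (46 mm above the marker's origin).
- block_single: Red plastic block with ONE large round socket (54 mm diameter, 34 mm deep) in its top: the target station. Block 80 by 80 by 40 mm tall, fixed on the rack's plate, origin at the centre of its underside (8 mm above the bench, block top 48 mm above), 95 mm to the +x side of the rail's centre line, axes as the rack's. Its middle along y is exactly level with the middle of its notch. Stands at any of the three stations.
- block_pair: Red block of the same outside size and fixing, with TWO sockets of 26 mm side by side. Not the target.
- block_four: Red block of the same outside size and fixing, with FOUR small sockets of 18 mm. Not the target.
- holder_mid (a point): Middle (63 mm up) of a loose dark steel tool holder standing on the bench, 125 mm tall, up to 72 mm diameter, 0.8 kg; bystander, leave it.
- nut_mid (a point): Middle (11 mm up) of a loose steel collet nut, a ring 50 mm outside, 22 mm tall, lying on the bench; bystander, leave it.
- wrench_mid (a point): Middle of a loose steel wrench, 160 mm long, lying on the bench on the robot's side of the rack, roughly along y; bystander, leave it.

How it is judged:
By the outcome, as a careful person would: the job done as asked, in the order asked, and still so for the second after the job is handed in, with the robot touching nothing.
It also fails if it takes over 54 s, if anything falls off the work surface, if the arm or the gripper's body presses on something with over 40 N, if the wrist force passes 120 N, or if a joint passes its speed limit or range.

## Robot

A 6-joint arm with a two-finger parallel gripper is mounted at the origin on the work surface. World frame = base frame: x ahead of the robot, y to its left, z up, the work surface at z = 0. Lengths are in mm, angles in rad, forces in N, time in s.
With the tool pointing down it reaches from about 250 to 725 mm from the base axis. Payload 9.7 kg.
Tool frame: the origin (TCP) lies on the centre line of the jaws, within the pads' length; the fingertips stand 8 mm ahead of it and the grasp point (between the pads) lies 11 mm behind it; z points along the fingers, y is the direction in which the jaws open and shut (so a half turn about z gives the same grasp; the last joint's range is limited). The gripper opens to 85 mm and grips with 20 to 120 N. Pads are 22 mm wide; open, the fingers measure 114 mm over their backs; the gripper's body (76 mm by 85 mm) begins 54 mm behind the grasp point. The pads swing forward as they close: fully open they stand 13 mm farther back than shut.
Start: joints at [0, 0.087, 0.176, 1.66, 0, 1.571], TCP at [549.997, -0, 218.684] pointing down, gripper open.
Joint ranges: [-3.13, 3.13], [-0.85, 1.81], [-1.15, 1.24], [-2.2, 2.28], [-1.44, 1.52], [-3.14, 3.14]. Speed limits (rad/s): [2.22, 2.22, 2.57, 3.14, 3.14, 3.14].

## Interface

Orientations are given as a 3x3 rotation matrix whose columns are the frame's x, y, z axes.
In Python, from workcell import manip gives the robot as it stands.
- The arm moves only by the tool carry_out, never from a script. Its argument "rows" is a list that holds one entry, the list of rows, each a list of 6 numbers: the shift along the world's x, y, z in mm, then the turn, a rotation vector about the world's x, y, z in degrees. A call has 1 to 8 rows; each row shifts and turns the commanded pose from where the row before left it; what a row does not reach is not made up. A row lasts 1/10 s, in which the tool goes at most 50 mm and 8.59 degrees, less where a joint would pass 70% of its speed; a pose out of reach is approached as far as the arm can. A call with a gripper value outside its range is refused whole. "claw" is the opening, from 0 (shut) to 1 (fully open), set as the call begins (left out, the last holds). The fingers move at their own pace and stop on an object; "squeeze" is the grip in N (left out, the last holds). Time passes only in rows, so rows that do not move let the fingers close. It gives the time, the measured TCP pose, the force and the opening at its end, in the units of the state.
- manip.get_obs(): the state, without advancing time (a new reading comes with each control period).
- manip.capture(name): name is "scene" or "side" or "wrist"; returns the picture (480x640x3 uint8, red, green, blue); there is no depth.
- manip.camera_model(name): a dict with "camera_matrix" (3x3 intrinsics, pixels), "world_from_camera" (4x4, takes a point from camera to world coordinates). Camera axes: x right, y down, z forward; pixel columns grow to the right and rows downward; lengths in mm; the calibration is good to about 2 mm. A picture is of the moment at which its call begins: read the wrist's pose just before it. camera_model takes no time and is no camera call; for the wrist camera it gives the pose at the moment of the call.
- manip.sign_off(): hands the job in, once; it reports no verdict.
The state is a dict: "clock": time; "joint_pos": joint angles; "dq": joint speeds; "tau": joint torques, N m; "tool_pos": TCP position; "eef_rot": TCP orientation; "contact_force": force on the tool from outside, world axes, zero at the start; "torque": the same for the moment, N m; "grip_width": finger opening in mm.
Only numpy, scipy, OpenCV 4.12 (cv2) and the standard library are available. Lean on these libraries where they do the work, as an engineer would, in place of code of your own. Each camera call takes 0.05 s, during which the arm holds its last target.

## Working session

There is one attempt and no reset: what is moved stays moved. The work goes in short steps, Python scripts to look and compute and a tool call to move; the robot and the scene stay as the last step left them, time stands still between calls to the robot, and variables do not carry over. Pictures are saved under pics/ and viewed, and the job is handed in when it is done.

Besides the shell and the picture viewer there is one more tool, called after "Emit:" by a JSON object that holds its "op" and its "data". carry_out: Moves the arm, as the interface text tells. Its arguments: {"type":"object","properties":{"rows":{"type":"array","items":{"type":"array","items":{"type":"array","items":{"type":"number"}}}},"claw":{"type":"number"},"squeeze":{"type":"number"}},"required":["rows"]}

```bash
mkdir -p pics
python3 - <<'E'
from workcell import manip
import cv2
for n in ("scene","side","wrist"):
    cv2.imwrite(f"pics/{n}0.png",manip.capture(n)[:,:,::-1])
    m=manip.camera_model(n);print(n,m["camera_matrix"],m["world_from_camera"])
o=manip.get_obs();print(o["clock"],o["tool_pos"],o["eef_rot"],o["contact_force"],o["grip_width"])
E
```

```text
scene [[553.51291007   0.         321.08411258]
 [  0.         553.51291007 243.77137611]
 [  0.           0.           1.        ]] [[-8.27860404e-01  4.02949355e-01 -3.90229380e-01  1.04885746e+03]
 [ 5.60906852e-01  6.01534725e-01 -5.68805308e-01  7.11324533e+02]
 [ 5.53679094e-03 -6.89773725e-01 -7.24003835e-01  1.02055790e+03]
 [ 0.00000000e+00  0.00000000e+00  0.00000000e+00  1.00000000e+00]]
side [[590.59836003   0.         325.17068498]
 [  0.         590.59836003 238.39419375]
 [  0.           0.           1.        ]] [[ 9.48629173e-01 -1.45623526e-01  2.80885173e-01  1.91711530e+02]
 [-3.15950377e-01 -4.82803862e-01  8.16747078e-01 -1.08878579e+03]
 [ 1.66748568e-02 -8.63535882e-01 -5.04011637e-01  7.57797549e+02]
 [ 0.00000000e+00  0.00000000e+00  0.00000000e+00  1.00000000e+00]]
wrist [[352.60934413   0.         319.14420371]
 [  0.         352.60934413 237.94427565]
 [  0.           0.           1.        ]] [[ 9.99999249e-01  4.15816274e-05 -1.22493480e-03  5.49725823e+02]
 [-3.17852463e-04 -9.56432895e-01 -2.91952077e-01  7.47612673e+01]
 [-1.18370778e-03  2.91952247e-01 -9.56432164e-01  3.73231511e+02]
 [ 0.00000000e+00  0.00000000e+00  0.00000000e+00  1.00000000e+00]]
0.15 [ 5.49812194e+02 -1.38128803e-02  2.18129198e+02] [[ 2.82999359e-05  9.99999442e-01 -1.05605758e-03]
 [ 9.99999999e-01 -2.83242941e-05 -2.30503365e-05]
 [-2.30802357e-05 -1.05605693e-03 -9.99999442e-01]] [-0.36090638  1.93908257  0.70891862] 85.1253521153991
```

View pics/scene0.png

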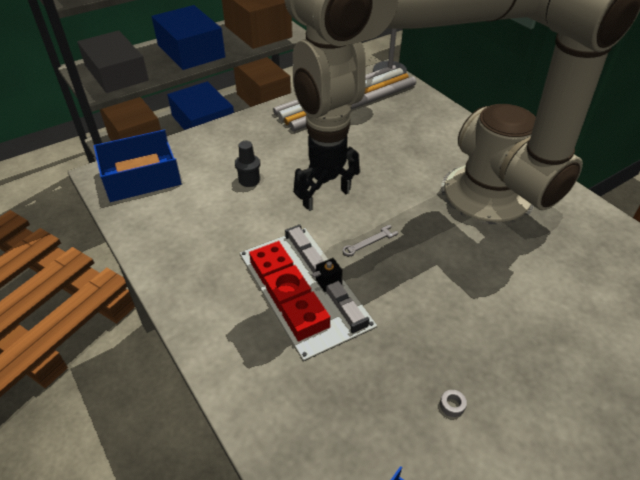

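View pics/side0.png

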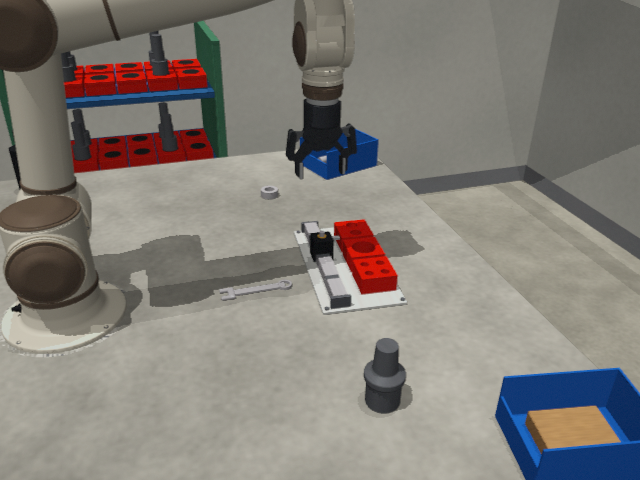

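View pics/wrist0.png

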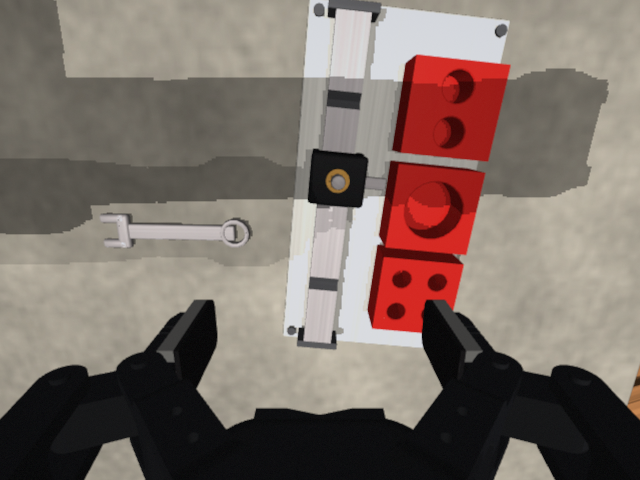

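The wrist view shows the single-socket block in the middle, with its socket at about (433,210). The marker's pin cap is at (338,181), and the outer notches are at (344,100) and (323,284). The marker therefore has to go in −y, and next I'll zoom in to measure the positions.

```bash
cat > h.py <<'E'
import numpy as np
from workcell import manip
def ray(m,uv,z):
    K=m["camera_matrix"];T=m["world_from_camera"]
    d=T[:3,:3]@np.linalg.solve(K,[uv[0],uv[1],1]);c=T[:3,3]
    return c+d*(z-c[2])/d[2]
E
python3 - <<'E'
import cv2,numpy as np
from h import *
im=cv2.imread("pics/wrist0.png")
cv2.imwrite("pics/w0z.png",cv2.resize(im[60:310,290:490],None,fx=2.4*1,fy=2.4,interpolation=cv2.INTER_CUBIC)[:600])
m=manip.camera_model("wrist")
for n,uv,z in [("notch+",(344,100),36),("notch-",(323,284),36),("pin87",(338,181),87),("single",(433,208),48),("pair",(453,107),48),("four",(419,289),48)]:
    print(n,ray(m,uv,z).round(1))
s=cv2.imread("pics/scene0.png");cv2.imwrite("pics/s0z.png",cv2.resize(s[220:370,230:390],None,fx=4,fy=4,interpolation=cv2.INTER_CUBIC))
E
```

```text
notch+ [571.5 100.6  36. ]
notch- [553.3 -78.3  36. ]
pin87 [564.6  35.5  87. ]
single [656.3   4.9  48. ]
pair [665.2  94.   48. ]
four [650.  -78.4  48. ]
```

View pics/w0z.png

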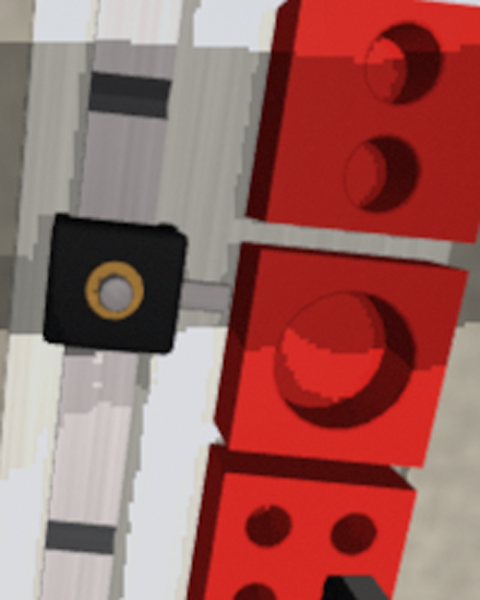

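View pics/s0z.png

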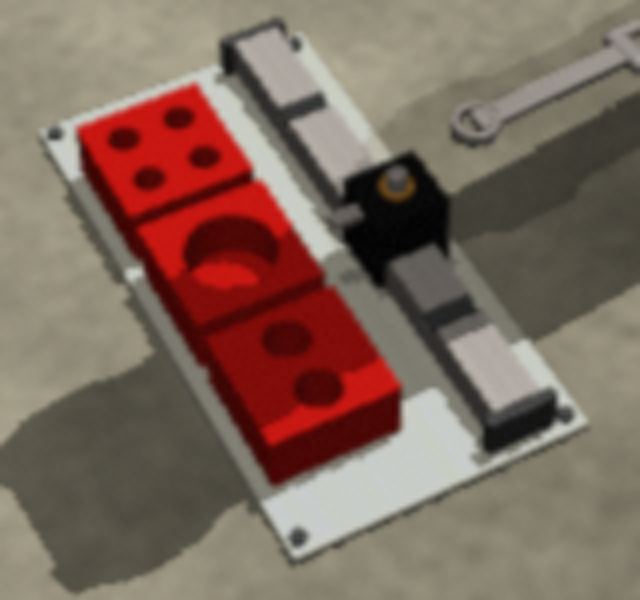

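Measured:
- **Rail middle:** about (562.4, 11.2), yaw about −5.8°. The notch spacing comes out at 179.8 mm against the 180 mm given.
- **Marker:** rack y of about +24, and 0.9 mm off the rail line.
- **Single block:** rack y of about +1, so the target is the middle notch.

I'll shut the fingers, go to rack y of about +69 over the rail, then descend.

Emit:
{"op": "carry_out", "data": {"rows": [[[4,16,0,0,0,-2],[4,16,0,0,0,-2],[4,16,0,0,0,-1.8],[4,16,-10,0,0,0],[4,16,-20,0,0,0],[0,0,-20,0,0,0],[0,0,-20,0,0,0],[0,0,0,0,0,0]]], "claw": 0}}

```text
clock: 0.95
tool_pos: [568.5, 80.2, 144.9]
eef_rot: [[0.1, 0.995, -0.005], [0.995, -0.1, -0.001], [-0.001, -0.005, -1.0]]
contact_force: [0.1, 0.4, 0.4]
grip_width: 0.0
```

Run:
```python
from h import *
import cv2
s=manip.capture("scene")[:,:,::-1];cv2.imwrite("pics/s1.png",cv2.resize(s[150:370,230:430],None,fx=2.7,fy=2.7,interpolation=cv2.INTER_CUBIC))
s=manip.capture("side")[:,:,::-1];cv2.imwrite("pics/d1.png",cv2.resize(s[120:320,260:420],None,fx=3,fy=3,interpolation=cv2.INTER_CUBIC))
o=manip.get_obs();print(o["clock"],o["tool_pos"],o["eef_rot"],o["contact_force"],o["grip_width"])
```

```text
1.05 [569.68178853  80.09873855 148.43623684] [[ 1.00444293e-01  9.94942163e-01 -1.01811259e-03]
 [ 9.94942641e-01 -1.00444537e-01 -1.90589392e-04]
 [-2.91889270e-04 -9.93820017e-04 -9.99999464e-01]] [ 1.0167741  -0.5203082  -0.02353924] -0.2474133422829839
```

View pics/s1.png

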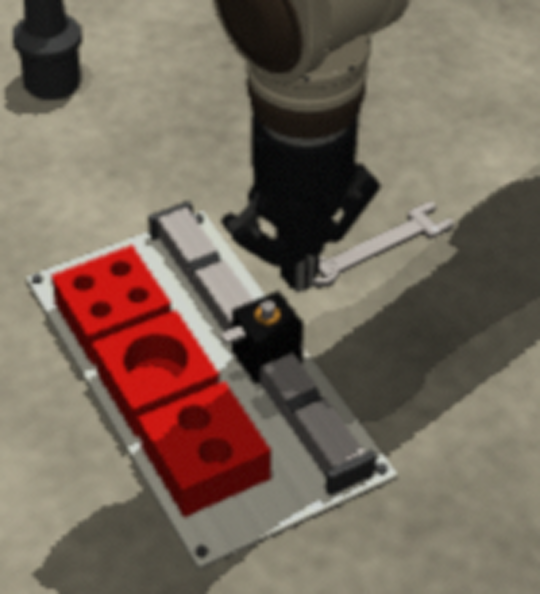

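View pics/d1.png

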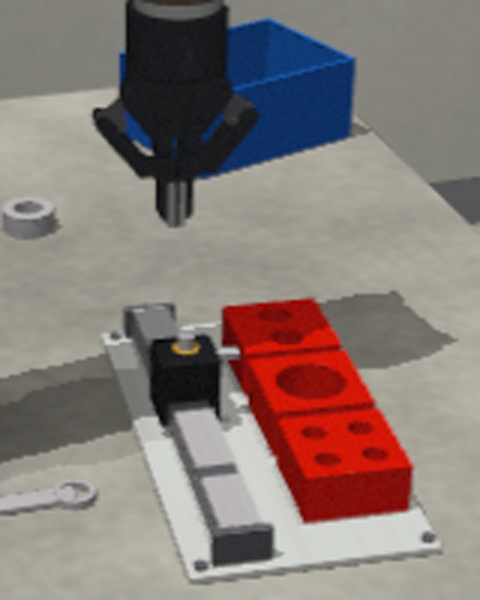

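Run:
```python
from h import *
a=ray(manip.camera_model("scene"),(267/2.7+230,313/2.7+150),85)
b=ray(manip.camera_model("side"),(186/3+260,340/3+120),85)
y=np.array([.101,.995]);c=np.array([562.4,11.2])
for p in (a,b): print(p,(p[:2]-c)@y)
```

```text
[568.6208031  43.0570788  85.       ] 32.326094516761984
[566.97108774  25.42492111  85.        ] 14.615476367379932
```

Emit:
{"op": "carry_out", "data": {"rows": [[[0,0,-20,0,0,0],[0,0,-20,0,0,0],[0,0,-20,0,0,0],[0,0,-16,0,0,0],[0,0,-10,0,0,0],[0,0,-5,0,0,0],[0,0,0,0,0,0],[0,0,0,0,0,0]]]}}

```text
clock: 1.85
tool_pos: [570.5, 80.1, 58.7]
eef_rot: [[0.101, 0.995, 0.001], [0.995, -0.101, 0.0], [0.0, 0.001, -1.0]]
contact_force: [-0.4, 0.5, 0.4]
grip_width: 0.1
```

```bash
cat > look.py <<'E'
from h import *
import cv2,sys
n=sys.argv[1]
o=manip.get_obs();c=np.array([562.4,11.2]);y=np.array([.101,.995])
print(o["clock"],o["tool_pos"].round(1) if hasattr(o["tool_pos"],"round") else o["tool_pos"],(np.array(o["tool_pos"])[:2]-c)@y,o["contact_force"])
a=manip.capture("scene")[:,:,::-1][190:340,240:390];b=manip.capture("side")[:,:,::-1][180:330,280:430]
cv2.imwrite(f"pics/l{n}.png",cv2.resize(np.hstack([a,b]),(800,400),interpolation=cv2.INTER_CUBIC))
E
python3 look.py 2
```

```text
1.85 [570.5  80.1  58.7] 69.32993478675259 [-0.40217943  0.48827535  0.4238939 ]
```

View pics/l2.png

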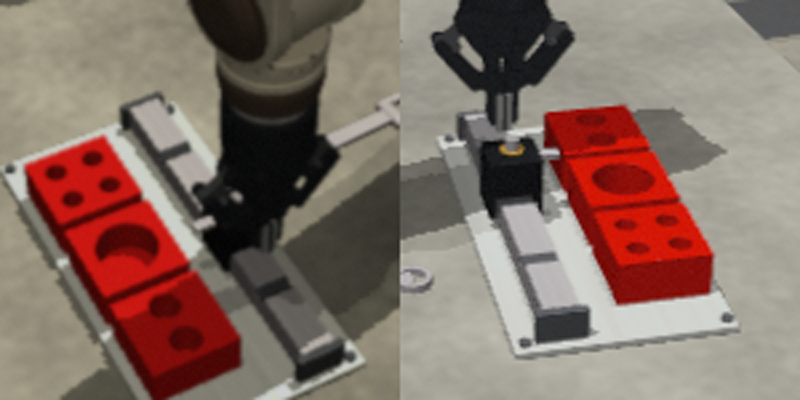

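Casting rays through the scene and side views at the pin's visible mid-height agrees with a marker rack y of about 25 ± 2. The tool is at rack y 69.3, so I expect contact near 58. I'll approach slowly.

Emit:
{"op": "carry_out", "data": {"rows": [[[-0.3,-3,0,0,0,0],[-0.3,-3,0,0,0,0],[-0.3,-2,0,0,0,0],[-0.1,-1,0,0,0,0],[-0.1,-1,0,0,0,0],[-0.1,-1,0,0,0,0],[-0.1,-1,0,0,0,0],[0,0,0,0,0,0]]]}}

```text
clock: 2.75
tool_pos: [568.7, 67.9, 57.7]
eef_rot: [[0.101, 0.995, 0.0], [0.995, -0.101, 0.0], [0.0, 0.0, -1.0]]
contact_force: [-0.8, -0.6, 0.5]
grip_width: 0.3
```

Emit:
{"op": "carry_out", "data": {"rows": [[[-0.1,-1,0,0,0,0],[-0.1,-1,0,0,0,0],[-0.1,-1,0,0,0,0],[-0.1,-1,0,0,0,0],[-0.1,-1,0,0,0,0],[0,0,0,0,0,0]]]}}

```text
clock: 3.35
tool_pos: [568.2, 62.9, 57.7]
eef_rot: [[0.101, 0.995, -0.0], [0.995, -0.101, -0.0], [-0.0, -0.0, -1.0]]
contact_force: [-0.2, 1.8, 0.1]
grip_width: -0.1
```

```bash
python3 look.py 3
```

```text
3.35 [568.2  62.9  57.7] 51.9929596748475 [-0.15444557  1.81776549  0.10183913]
```

View pics/l3.png

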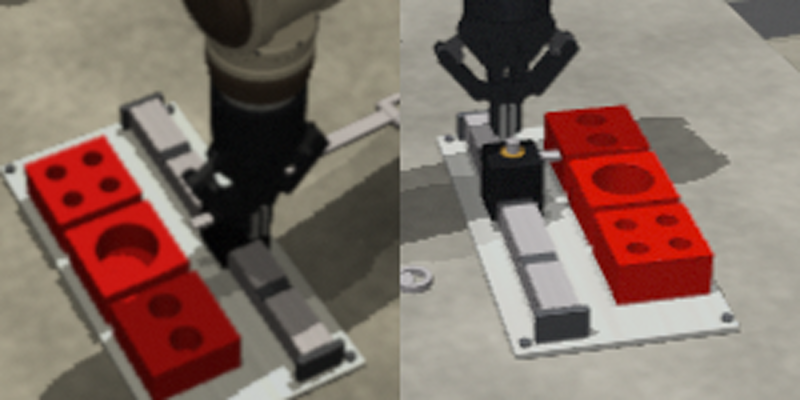

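A reading of 1.8 N fits the marker's friction, so the fingers are in contact, with the marker at about y 19. I'll push on in 1 mm steps.

Emit:
{"op": "carry_out", "data": {"rows": [[[-0.1,-1,0,0,0,0],[-0.1,-1,0,0,0,0],[-0.1,-1,0,0,0,0],[-0.1,-1,0,0,0,0],[-0.1,-1,0,0,0,0],[-0.1,-1,0,0,0,0],[-0.1,-1,0,0,0,0],[0,0,0,0,0,0]]]}}

```text
clock: 4.25
tool_pos: [567.5, 55.8, 57.7]
eef_rot: [[0.101, 0.995, -0.0], [0.995, -0.101, -0.0], [-0.0, -0.0, -1.0]]
contact_force: [0.1, 0.8, -0.4]
grip_width: -0.1
```

Emit:
{"op": "carry_out", "data": {"rows": [[[-0.1,-1,0,0,0,0],[-0.1,-1,0,0,0,0],[0,0,0,0,0,0]]]}}

```text
clock: 4.55
tool_pos: [567.3, 53.8, 57.7]
eef_rot: [[0.101, 0.995, -0.0], [0.995, -0.101, -0.0], [-0.0, 0.0, -1.0]]
contact_force: [0.3, 1.2, -1.0]
grip_width: 0.2
```

Emit:
{"op": "carry_out", "data": {"rows": [[[-0.1,-1,0,0,0,0],[0,0,0,0,0,0],[0,0,0,0,0,0]]]}}

```text
clock: 4.85
tool_pos: [567.2, 52.9, 57.7]
eef_rot: [[0.101, 0.995, -0.0], [0.995, -0.101, -0.0], [-0.0, 0.0, -1.0]]
contact_force: [0.8, 0.7, -0.4]
grip_width: 0.2
```

```bash
python3 look.py 4
```

```text
4.85 [567.2  52.9  57.7] 41.971825210176256 [ 0.75851927  0.68001304 -0.3527146 ]
```

View pics/l4.png

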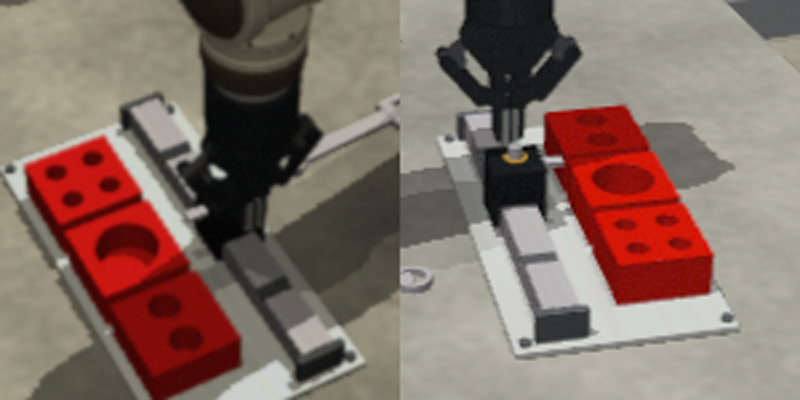

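The marker is moving with the fingers and should be at about y 9, near the start of the notch zone. I'll go 3 mm further in single steps and zoom in on the pin.

Emit:
{"op": "carry_out", "data": {"rows": [[[-0.1,-1,0,0,0,0],[0,0,0,0,0,0]]]}}

```text
clock: 5.15
tool_pos: [567.1, 52.0, 57.7]
eef_rot: [[0.101, 0.995, 0.0], [0.995, -0.101, 0.0], [0.0, -0.0, -1.0]]
contact_force: [0.7, 2.0, -0.5]
grip_width: 0.1
```

Emit:
{"op": "carry_out", "data": {"rows": [[[-0.1,-1,0,0,0,0],[0,0,0,0,0,0]]]}}

```text
clock: 5.35
tool_pos: [567.0, 50.7, 57.7]
eef_rot: [[0.101, 0.995, -0.0], [0.995, -0.101, -0.0], [-0.0, 0.0, -1.0]]
contact_force: [0.1, 0.7, 0.6]
grip_width: -0.0
```

Emit:
{"op": "carry_out", "data": {"rows": [[[-0.1,-1,0,0,0,0],[0,0,0,0,0,0]]]}}

```text
clock: 5.55
tool_pos: [566.9, 49.7, 57.7]
eef_rot: [[0.101, 0.995, -0.0], [0.995, -0.101, -0.0], [-0.0, -0.0, -1.0]]
contact_force: [-0.6, 0.3, 0.3]
grip_width: 0.0
```

```bash
cat > z.py <<'E'
from h import *
import cv2,sys
b=manip.capture("side")[:,:,::-1][210:280,300:380]
cv2.imwrite(f"pics/z{sys.argv[1]}.png",cv2.resize(b,None,fx=7,fy=7,interpolation=cv2.INTER_CUBIC))
E
python3 z.py 5
```

```text
(no output)
```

View pics/z5.png

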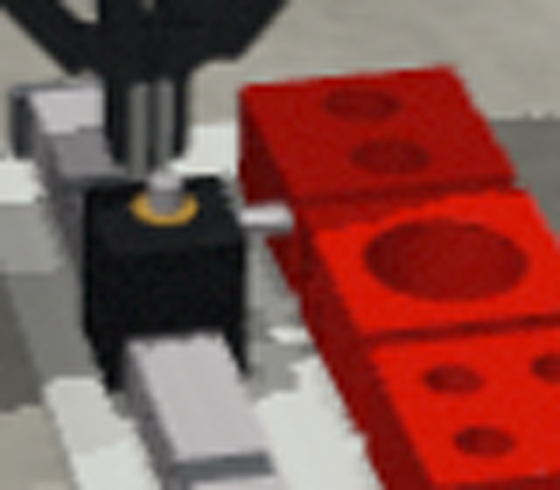

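Emit:
{"op": "carry_out", "data": {"rows": [[[-0.1,-1,0,0,0,0],[0,0,0,0,0,0]]]}}

```text
clock: 5.8
tool_pos: [566.8, 48.8, 57.7]
eef_rot: [[0.101, 0.995, -0.0], [0.995, -0.101, -0.0], [-0.0, -0.0, -1.0]]
contact_force: [-0.0, -0.1, -0.2]
grip_width: 0.1
```

Emit:
{"op": "carry_out", "data": {"rows": [[[-0.1,-1,0,0,0,0],[0,0,0,0,0,0]]]}}

```text
clock: 6.0
tool_pos: [566.7, 47.9, 57.7]
eef_rot: [[0.101, 0.995, -0.0], [0.995, -0.101, -0.0], [-0.0, -0.0, -1.0]]
contact_force: [-0.5, 0.1, -0.4]
grip_width: -0.1
```

```bash
python3 z.py 6
```

```text
(no output)
```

View pics/z6.png

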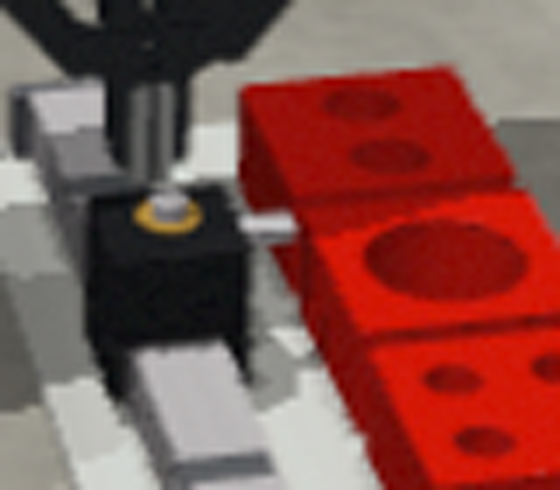

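The pin has visibly dropped, now just above its collar at (170,205). The marker jumped forward and the push force is about zero, so it has clicked in. Next I'll back the fingers off along the rail and lift away.

Emit:
{"op": "carry_out", "data": {"rows": [[[0.2,2,0,0,0,0],[0.4,4,0,0,0,0],[1,10,0,0,0,0],[1,10,0,0,0,0],[0,0,10,0,0,0],[0,0,20,0,0,0],[0,0,30,0,0,0],[0,0,40,0,0,0]]]}}

```text
clock: 6.85
tool_pos: [568.4, 74.1, 158.1]
eef_rot: [[0.101, 0.995, -0.002], [0.995, -0.101, -0.0], [-0.001, -0.002, -1.0]]
contact_force: [1.4, 0.3, -0.0]
grip_width: -0.3
```

Emit:
{"op": "carry_out", "data": {"rows": [[[0,-10,30,0,0,0],[0,-20,20,0,0,0],[0,-30,0,0,0,0],[0,-30,0,0,0,0],[0,-10,0,0,0,0],[0,0,0,0,0,0],[0,0,0,0,0,0]]]}}

```text
clock: 7.55
tool_pos: [569.3, -25.4, 207.9]
eef_rot: [[0.101, 0.995, 0.0], [0.995, -0.101, 0.0], [0.0, 0.0, -1.0]]
contact_force: [-0.6, 0.7, -0.1]
grip_width: 0.2
```

```bash
python3 z.py 7
python3 - <<'E'
from h import *
import cv2
m=manip.camera_model("wrist");w=manip.capture("wrist")
cv2.imwrite("pics/w7.png",w[:,:,::-1]);np.save("m7.npy",m["world_from_camera"])
s=manip.capture("scene");cv2.imwrite("pics/s7.png",s[:,:,::-1])
o=manip.get_obs();print(o["clock"],o["tool_pos"],o["contact_force"])
E
```

```text
7.7 [569.29562459 -24.97642321 207.70766903] [ 0.18083618 -0.81879177  0.1861149 ]
```

View pics/z7.png

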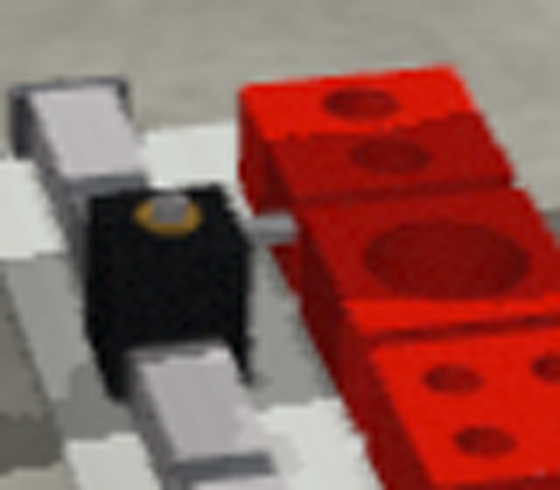

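View pics/w7.png

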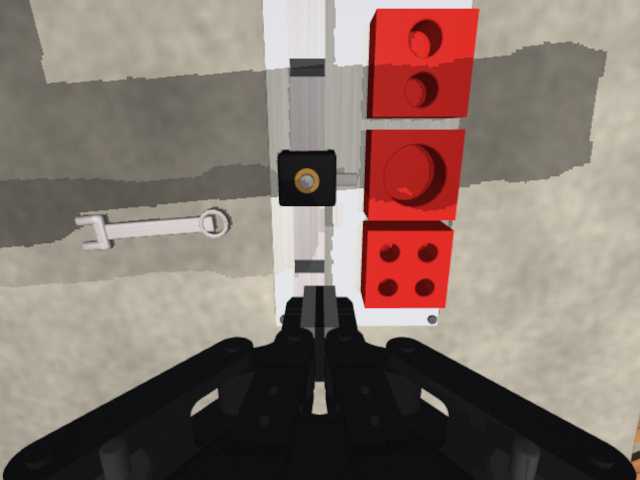

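View pics/s7.png

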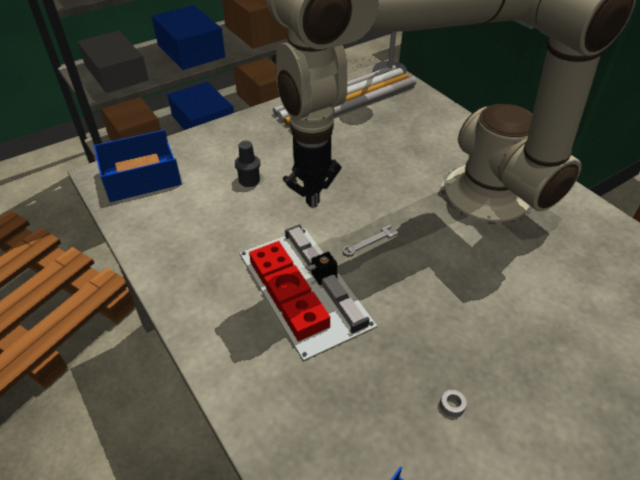

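The wrist view shows the pin cap at (307,181), the notches at (307,67) and (309,267), and the socket at (414,175). I'll check the along-rail offset numerically.

Run:
```python
from h import *
m=manip.camera_model("wrist")
a=ray(m,(307.5,67),36);b=ray(m,(309.5,267),36);c=(a+b)/2;y=(a-b)[:2];L=np.hypot(*y);y/=L
print(L)
for n,uv,z in [("pin",(307,181),82),("socket",(415,175),48)]:
    p=ray(m,uv,z);print(n,p,(p-c)[:2]@y)
```

```text
181.0599334464912
pin [562.98103094  12.14897138  82.        ] 0.9406737256440575
socket [657.03583783   3.3288445   48.        ] 1.456597902244434
```

The pin is 0.9 mm from the notch middle and 0.5 mm from the socket centre, both within measuring error. It sits low and the fingers are clear, so I'm handing in.

```bash
python3 -c "
from workcell import manip
print(manip.sign_off())"
```

```text
the job is handed in; nothing more can be done
None
```

The marker is in the middle notch, beside the block with the single large socket. I pushed its +y end with the closed fingers in 1 mm steps until its pin dropped. The push readings stayed at about 2 N or less. I then backed the fingers off along the rail and lifted clear.

- **Position:** the last wrist picture put the pin 0.9 mm from the notch's middle and about 0.5 mm from level with the socket. Both are within the 2 mm calibration error.
- **Pin:** it visibly sits lower than before in the side view, and the push force had faded to about zero.
- **Bystanders:** by eye, the tool holder, nut and wrench stand where they were.
- **Time:** 7.7 s on the robot's clock at the last check, just before hand-in, against the 54 s limit.
- **Disagreement:** before the push, the scene and side views put the pin 18 mm apart along the rail when cast at 85 mm height. They agreed within about 1 mm at 78 mm, because I had picked pixels below the cap's top. That fits the wrist measurement.

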